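# Re-rack four library volumes in reverse order

### The job

Move the four bound volumes from the black rack to the white rack in reverse order, one to a slot: the volume that starts nearest the robot goes into the white slot farthest from the robot, the second nearest into the second farthest, and so on. Keep each volume upright with its spine up, set it down on the floor of its slot rather than dropping it, and leave all four standing there, released.

Things in the scene. Friction and masses are not known exactly. Their poses are not given: they have to be found in the camera images.
- source_rack: Black fixed rack, left or right of the robot, same sizes, frame and slots as the white rack, which is on the other side; also a ledge 12 mm high, 30 mm wide, along its -y side, for the markers. All four volumes start in it, in any order, within 6 mm of their slots' middles.
- target_rack: White fixed rack, 310 (x) by 166 mm, empty at first. Slots in a row along x, centres x = -108, -36, 36, 108 mm, y = 0; each 50 (x) by 154 mm, floor 12 mm above the table. Dividers 22 mm thick, tops 52 mm above the table; side rails' tops 26 mm. Origin: underside centre, on the table; z up, x away from the robot (within 0.2 rad): slot x = -108 is the nearest to the robot.
- volume_green: Small bound volume, dark green with four thin gold bands on the spine; loose, rigid, 0.28 to 0.42 kg. 32 mm thick (x), 130 mm long (y), 100 mm high (z). Stands in its slot spine up, thickness along the row, 30 to 48 mm free to each neighbour. Origin: underside centre; z up, to the spine; axes as the black rack's at the start, within 0.03 rad.
- volume_tan: Small bound volume, tan (light brown) with four thin gold bands on the spine; loose, rigid, 0.28 to 0.42 kg. 32 mm thick (x), 130 mm long (y), 100 mm high (z). Stands in its slot spine up, thickness along the row, 30 to 48 mm free to each neighbour. Origin: underside centre; z up, to the spine; axes as the black rack's at the start, within 0.03 rad.
- volume_red: Small bound volume, red with four thin gold bands on the spine; loose, rigid, 0.28 to 0.42 kg. 32 mm thick (x), 130 mm long (y), 100 mm high (z). Stands in its slot spine up, thickness along the row, 30 to 48 mm free to each neighbour. Origin: underside centre; z up, to the spine; axes as the black rack's at the start, within 0.03 rad.
- volume_navy: Small bound volume, navy blue with four thin gold bands on the spine; loose, rigid, 0.28 to 0.42 kg. 32 mm thick (x), 130 mm long (y), 100 mm high (z). Stands in its slot spine up, thickness along the row, 30 to 48 mm free to each neighbour. Origin: underside centre; z up, to the spine; axes as the black rack's at the start, within 0.03 rad.
- marker_green: Dark green block, 36 by 22 by 16 mm, fixed on the black rack's ledge 98 mm to the rack's -y of the middle of the slot where the dark green volume starts; it stays and records the starting order. Origin: underside centre, 12 mm above the table; axes as the rack's.
- marker_tan: Tan (light brown) block, 36 by 22 by 16 mm, fixed on the black rack's ledge 98 mm to the rack's -y of the middle of the slot where the tan (light brown) volume starts; it stays and records the starting order. Origin: underside centre, 12 mm above the table; axes as the rack's.
- marker_red: Red block, 36 by 22 by 16 mm, fixed on the black rack's ledge 98 mm to the rack's -y of the middle of the slot where the red volume starts; it stays and records the starting order. Origin: underside centre, 12 mm above the table; axes as the rack's.
- marker_navy: Navy blue block, 36 by 22 by 16 mm, fixed on the black rack's ledge 98 mm to the rack's -y of the middle of the slot where the navy blue volume starts; it stays and records the starting order. Origin: underside centre, 12 mm above the table; axes as the rack's.

How it is judged:
By the outcome, as a careful person would: the job done as asked, in the order asked, and still so for the second after the job is handed in, with the robot touching nothing.
It also fails if it takes over 112 s, if anything falls off the work surface, if the arm or the gripper's body presses on something with over 40 N, if the wrist force passes 120 N, or if a joint passes its speed limit or range.

### The arm

A 7-joint arm with a two-finger parallel gripper is mounted at the origin on the work surface. World frame = base frame: x ahead of the robot, y to its left, z up, the work surface at z = 0. Lengths are in m, angles in rad, forces in N, time in s.
With the tool pointing down it reaches from about 0.425 to 1.025 m from the base axis. Payload 9.4 kg.
Tool frame: the origin (TCP) lies at the very end of the fingers, on their centre line; the grasp point (between the pads) lies 19 mm behind it; z points along the fingers, y is the line along which they close (so a half turn about z gives the same grasp; the last joint's range is limited). The gripper opens to 93 mm and grips with 3 to 60 N. Pads are 15 mm wide; open, the fingers measure 128 mm over their backs; the gripper's body (75 mm by 188 mm) begins 65 mm behind the grasp point.
Start: joints at [1.146, 0.599, -0.003, 1.599, 0.002, 0.943, -0.08], TCP at [0.247, -0.682, 0.219] pointing down, gripper open.
Joint ranges: [-2.57, 2.57], [-0.35, 1.97], [-1.29, 1.29], [0.11, 2.56], [-1.05, 4.19], [0.11, 1.86], [-2.63, 2.63]. Speed limits (rad/s): [2.22, 2.22, 3.01, 3.01, 3.14, 3.14, 3.14].

### API

Orientations are given as [roll, pitch, yaw] about the fixed x, y, z axes, in that order (R = Rz(yaw) Ry(pitch) Rx(roll)).
In Python, from plant import observe, cams, order gives the robot as it stands. The module is installed in compiled form; this text tells all that it offers.
- The arm moves only by the shell command python3 -m inch 'ROWS'. ROWS is JSON, a list that holds one entry, the list of rows, each a list of 5 numbers: the shift along the tool's x, y, z normalised to -1 to 1, where 1 is 0.75 m, then the turn about the tool's z normalised to -1 to 1, where 1 is 2 pi rad, then the opening, from -1 (shut) to 1 (fully open). A call has 1 to 10 rows; each row shifts and turns the commanded pose from where the row before left it, along the tool's axes as they then stand; what a row does not reach is not made up. A row lasts 1/12 s, in which the tool goes at most 41.7 mm and 7.16 degrees, less where a joint would pass 70% of its speed; a pose out of reach is approached as far as the arm can. A call with a number of a shift or a turn outside -1 to 1 is refused whole. A call with a gripper value outside its range is refused whole. The fingers move at their own pace and stop on an object; the grip force is fixed at half the most. Time passes only in rows, so rows that do not move let the fingers close. It gives the time, the measured TCP pose, the force, the opening and the grip force at its end, in the units of the state.
- observe(): the state, without advancing time (a new reading comes with each control period).
- cams.read_camera(name): name is "scene" or "side" or "wrist"; returns the picture (480x640x3 uint8, blue, green, red); there is no depth.
- cams.camera_params(name): a dict with "camera_matrix" (3x3 intrinsics, pixels), "rvec" (rotation vector, rad) and "tvec" (3), from world to camera coordinates, as OpenCV has them. Camera axes: x right, y down, z forward; pixel columns grow to the right and rows downward; lengths in m; the calibration is good to about 2 mm. A picture is of the moment at which its call begins: read the wrist's pose just before it. camera_params takes no time and is no camera call; for the wrist camera it gives the pose at the moment of the call.
- order.job_done(): hands the job in; it is judged then, once.
The state is a dict: "time_s": time; "qpos": joint angles; "qvel": joint speeds; "tau": joint torques, N m; "eef_pos": TCP position; "orientation": TCP orientation; "force": force on the tool from outside, world axes, zero at the start; "moment": the same for the moment, N m; "width": opening from 0.0 (shut) to 1.0 (fully open); "gripper_force": force on a finger pad.
Only numpy, scipy, OpenCV 4.12 (cv2) and the standard library are available. Lean on these libraries where they do the work, as an engineer would, in place of code of your own. Each camera call takes 0.05 s, during which the arm holds its last target. There are 200 camera calls.

## Working session

There is one attempt and no reset: what is moved stays moved. The work goes in short steps, Python scripts to look and compute and a shell command to move; the robot and the scene stay as the last step left them, time stands still between calls to the robot, and variables do not carry over. Pictures are saved under pics/ and viewed, at most 14 in all, crops included, and the job is handed in when it is done.

```bash
mkdir -p pics
cat > h.py <<'E'
from plant import observe, cams, order
import numpy as np, cv2
def P(n):
    p=cams.camera_params(n); return np.array(p["camera_matrix"],float),np.array(p["rvec"],float),np.array(p["tvec"],float).reshape(3)
def ray(n,uv,z,p=None):
    K,r,t=p or P(n); R=cv2.Rodrigues(r)[0]; c=-R.T@t
    d=R.T@np.linalg.solve(K,[uv[0],uv[1],1.]); return c+d*(z-c[2])/d[2]
def proj(n,X,p=None):
    K,r,t=p or P(n); return cv2.projectPoints(np.array(X,float).reshape(-1,3),r,t,K,None)[0].reshape(-1,2)
E
python3 - <<'E'
from h import *
for n in("scene","side"):
    cv2.imwrite(f"pics/{n}0.png",cams.read_camera(n)); K,r,t=P(n); print(n,-cv2.Rodrigues(r)[0].T@t)
o=observe(); print(o["eef_pos"],o["orientation"],o["width"],o["time_s"])
E
```

```text
scene [1.08508453 0.23976893 0.6185865 ]
side [0.47732399 0.46654194 0.51199326]
[ 0.24694086 -0.68120041  0.21784729] [-3.14021073e+00  1.21068164e-04  3.47834552e-01] 0.998170548674232 0.1
```

View pics/scene0.png

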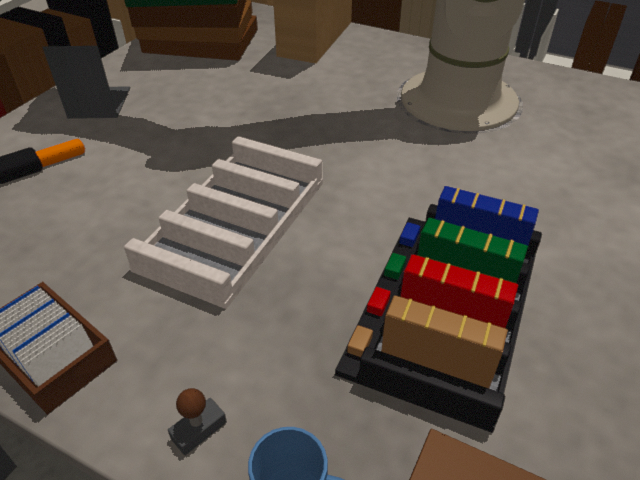

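View pics/side0.png

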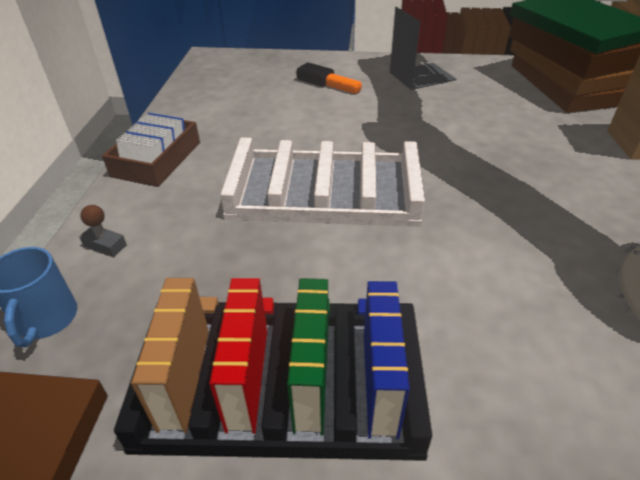

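The scene picture shows the white rack at about (130-320, 140-305), on the robot's right, and the black rack at about (340-540, 190-425), on its left. From nearest the robot, the order is navy, green, red, tan, and the side view agrees. I'll enlarge to read corners.

Run:
```python
import cv2
def crop(n,x0,y0,x1,y1,s,o):
    im=cv2.imread(f"pics/{n}0.png")[y0:y1,x0:x1]; im=cv2.resize(im,None,fx=s,fy=s,interpolation=cv2.INTER_CUBIC)
    im=cv2.convertScaleAbs(im,alpha=1.5) if 'b' in o else im
    for v in range((x0+19)//20*20,x1,20): cv2.line(im,((v-x0)*s,0),((v-x0)*s,6),(0,255,255),1); cv2.putText(im,str(v),((v-x0)*s-10,17),0,.35,(0,255,255),1)
    for v in range((y0+19)//20*20,y1,20): cv2.line(im,(0,(v-y0)*s),(6,(v-y0)*s),(0,255,255),1); cv2.putText(im,str(v),(8,(v-y0)*s+4),0,.35,(0,255,255),1)
    cv2.imwrite(f"pics/{o}.png",im)
crop("scene",110,125,340,310,3,"w1"); crop("side",210,125,440,230,3,"w2")
crop("scene",330,180,550,430,2,"b1"); crop("side",110,265,440,465,2,"b2")
```

```text
(no output)
```

View pics/w1.png

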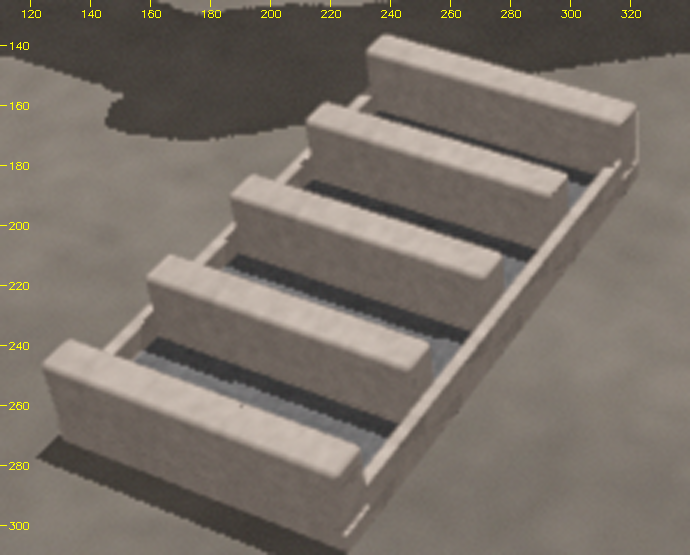

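View pics/w2.png

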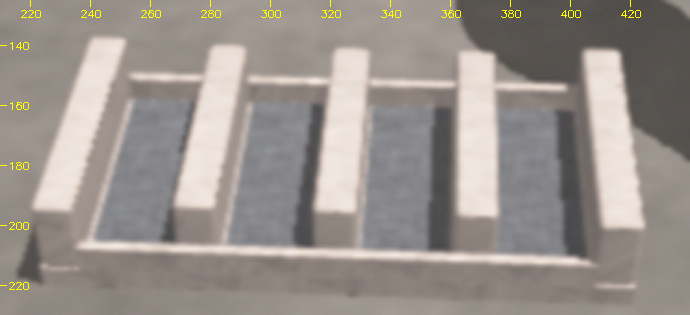

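View pics/b1.png

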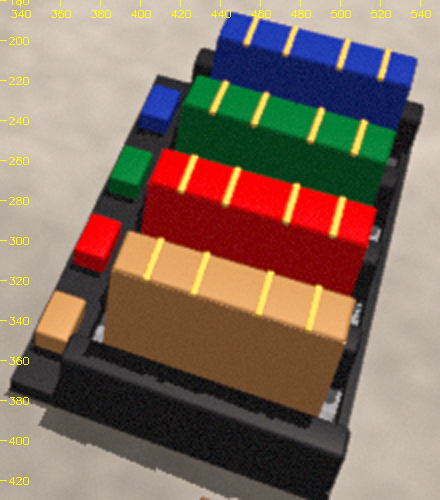

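View pics/b2.png

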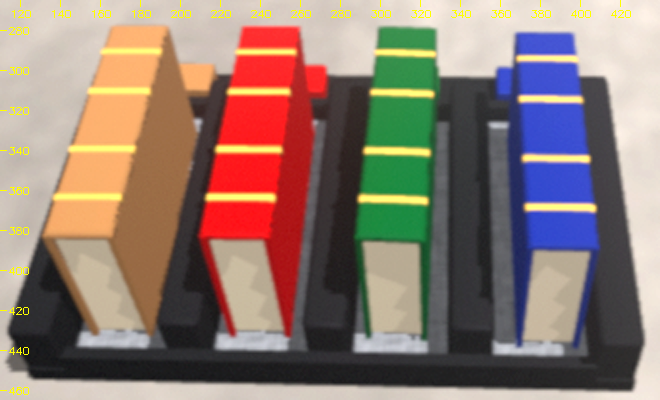

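The crops give readable corners: the white rack's end-divider tops and all the volume tops. Next I fit the poses.

```bash
cat > fit.py <<'E'
from h import *
from scipy.optimize import least_squares
pp={n:P(n) for n in("scene","side")}
def fit(obs,x0):
    def f(p):
        c,s=np.cos(p[2]),np.sin(p[2]); r=[]
        for n,X,uv in obs:
            X=np.array(X); W=np.c_[p[0]+c*X[:,0]-s*X[:,1],p[1]+s*X[:,0]+c*X[:,1],X[:,2]]
            r.append((proj(n,W,pp[n])-np.array(uv)).ravel())
        return np.concatenate(r)
    s=least_squares(f,x0,loss="soft_l1"); return s.x,np.sqrt(np.mean(f(s.x)**2)),f(s.x).round(1)
E
cat > a.py <<'E'
from fit import *
z=.052
def w(pts): return [(x/1e3,y/1e3,z) for x,y in pts]
W=[("scene",w([(155,-83),(155,83),(133,83),(133,-83),(-155,-83),(-155,83),(-133,-83),(-133,83)]),[(124.7,246.7),(222.7,283.7),(230,275),(133.3,238.7),(238.3,136.7),(322.3,159.3),(232.3,142.3),(315.7,166.3)]),
("side",w([(155,-83),(133,-83),(155,83),(133,83),(-133,-83),(-155,-83),(-133,83),(-155,83)]),[(240,137.7),(252,138.3),(221,194.7),(233.3,195.3),(404.7,141.7),(416.3,141.7),(410.3,200.7),(424.3,200)])]
print("white",*fit(W,[.65,-.3,0]))
for i in(0,1): print(" only",W[i][0],*fit(W[i:i+1],[.65,-.3,0])[:2])
A=[(.016,-.065,.112),(-.016,-.065,.112),(.016,.065,.112),(-.016,.065,.112)]
V=dict(tan=([(385,313),(392,295.5),(502.5,351.5),(507.5,328)],[(166,278.5),(194,278.5),(132.5,383.5),(166,384)]),
red=([(405,269.5),(409,254.5),(513.5,302),(518,283.5)],[(231.5,278.5),(260,278.5),(210.5,384),(244,384.5)]),
green=([(421.5,231.5),(427.5,217.5),(524,260),(528.5,245)],[(299.5,278.5),(328.5,279.5),(288.5,385),(322.5,386)]),
navy=([(438.5,198.5),(443.5,186),(534,221.5),(538,210)],[(368,281),(397,281.5),(371.5,388.5),(408.5,389.5)]))
for k,(a,b) in V.items():
    print(k,*fit([("scene",A,a),("side",A,b)],[.6,.2,0])[:2],fit([("scene",A,a)],[.6,.2,0])[0],fit([("side",A,b)],[.6,.2,0])[0])
E
python3 a.py
```

```text
white [ 0.54049823 -0.1964329   0.03142292] 0.9150412243179902 [-1.9  0.5 -0.1  1.3  1.5 -1.  -0.5 -1.2 -0.4 -0.8  0.9  0.5 -1.1  0.1
  1.8  0.6 -0.3 -0.7 -0.  -1.  -1.6  0.2  0.4  0.  -0.6 -0.8  0.6 -0.5
  0.4  0.1  1.4  1.2]
 only scene [ 0.54014803 -0.19664427  0.03187729] 1.0275630932617563
 only side [ 0.540681   -0.19632623  0.03044574] 0.7845607493835193
tan [0.66592424 0.17915478 0.09121008] 0.9745279877292244 [0.66591063 0.17829981 0.09278617] [0.66556158 0.18026431 0.08989236]
red [0.59394093 0.17356255 0.08244485] 1.083864584740892 [0.5933802  0.17241241 0.08859646] [0.59407983 0.17428734 0.07860781]
green [0.52120617 0.16852896 0.05117121] 0.7641068523019487 [0.51999521 0.16777809 0.06638029] [0.52142065 0.16899813 0.04721226]
navy [0.44636943 0.16522341 0.05759843] 0.9672020172315117 [0.4457453  0.16412657 0.06913472] [0.44640823 0.16579177 0.05562888]
```

```bash
cat > d.py <<'E'
import sys
from h import *
from scipy.spatial.transform import Rotation as Ro
o=observe(); R=Ro.from_euler("xyz",o["orientation"])
def go(*a):
    t=np.array(a); d=R.inv().apply(t[:3]-np.array(o["eef_pos"]))
    print("total norm shift",(d/.75).round(4),"turn",round(-((t[3]-o["orientation"][2]+np.pi)%(2*np.pi)-np.pi)/2/np.pi,4))
if __name__=="__main__":
    print(o["time_s"],np.round(o["eef_pos"],4),np.round(o["orientation"],4),np.round(o["force"],1),o["width"],o["gripper_force"])
    for a in sys.argv[1:]: go(*map(float,a.split(",")))
E
python3 -m inch '[[[0,0,0,-0.0185,0.16],[0,0,0,-0.0185,0.16],[0,0,0,-0.0185,0.16],[0,0,0,-0.0185,0.16],[0,0,0,-0.0185,0.16],[0,0,0,-0.0185,0.16],[0,0,0,-0.0185,0.16],[0,0,0,-0.0185,0.16],[0,0,0,-0.0185,0.16],[0,0,0,-0.0185,0.16]]]'
python3 -m inch '[[[0,0,0,-0.0187,0.16],[0,0,0,0,0.16],[0,0,0,0,0.16]]]'
python3 d.py .53,-.2,.218,1.628 .4464,.1652,.218,1.628
```

```text
time_s: 0.93
eef_pos: [0.2469, -0.6814, 0.2181]
orientation: [-3.141, -0.001, 1.516]
force: [-0.4, 0.3, -0.6]
width: 0.58
gripper_force: 0.0
time_s: 1.18
eef_pos: [0.2467, -0.6815, 0.2181]
orientation: [3.142, -0.001, 1.624]
force: [-0.3, -0.3, -0.8]
width: 0.581
gripper_force: 0.0
1.1833 [ 0.2467 -0.6815  0.2181] [ 3.1416e+00 -9.0000e-04  1.6238e+00] [-0.3 -0.3 -0.8] 0.5812481497464177 0.0
total norm shift [0.621  0.4112 0.0008] turn -0.0007
total norm shift [1.1132 0.3257 0.0012] turn -0.0007
```

```bash
python3 -m inch '[[[0.02,0.013,0,0,0.16],[0.04,0.027,0,0,0.16],[0.04,0.027,0,0,0.16],[0.04,0.027,0,0,0.16],[0.04,0.027,0,0,0.16],[0.04,0.027,0,0,0.16],[0.04,0.027,0,0,0.16],[0.04,0.027,0,0,0.16],[0.04,0.027,0,0,0.16],[0.04,0.027,0,0,0.16]]]'
python3 -m inch '[[[0.04,0.027,0,0,0.16],[0.04,0.027,0,0,0.16],[0.04,0.027,0,0,0.16],[0.04,0.027,0,0,0.16],[0.04,0.027,0,0,0.16],[0.04,0.02,0,0,0.16],[0.04,0.01,0,0,0.16],[0.04,-0.006,0,0,0.16],[0.04,-0.006,0,0,0.16],[0.04,-0.006,0,0,0.16]]]'
python3 -m inch '[[[0.04,-0.006,0,0,0.16],[0.04,-0.006,0,0,0.16],[0.04,-0.006,0,0,0.16],[0.04,-0.006,0,0,0.16],[0.04,-0.006,0,0,0.16],[0.04,-0.006,0,0,0.16],[0.04,-0.006,0,0,0.16],[0.03,-0.006,0,0,0.16],[0,0,0,0,0.16],[0,0,0,0,0.16]]]'
python3 d.py .4464,.1652,.218,1.628
```

```text
time_s: 2.02
eef_pos: [0.4232, -0.3845, 0.2187]
orientation: [3.141, 0.0, 1.623]
force: [0.6, 0.1, -0.0]
width: 0.576
gripper_force: 0.0
time_s: 2.85
eef_pos: [0.5153, -0.0787, 0.2185]
orientation: [-3.142, -0.0, 1.623]
force: [-0.1, 0.7, -0.4]
width: 0.58
gripper_force: 0.0
time_s: 3.68
eef_pos: [0.4661, 0.151, 0.2187]
orientation: [3.142, -0.0, 1.627]
force: [0.9, -0.3, -0.5]
width: 0.577
gripper_force: 0.0
3.6833 [0.4661 0.151  0.2187] [ 3.1415e+00 -2.0000e-04  1.6273e+00] [ 0.9 -0.3 -0.5] 0.577360903814282 0.0
total norm shift [ 0.0204 -0.0251  0.0009] turn -0.0001
```

```bash
python3 -m inch '[[[0.01,-0.0125,0,0,0.16],[0.0104,-0.0126,0,0,0.16],[0,0,0.02,0,0.16],[0,0,0.03,0,0.16],[0,0,0.03,0,0.16],[0,0,0.03,0,0.16],[0,0,0,0,0.16],[0,0,0,0,0.16]]]'
python3 d.py .4464,.1652,.07,1.628
python3 - <<'E'
from h import *
a=cams.read_camera("side")[130:430,250:550];b=cams.read_camera("wrist")
cv2.imwrite("pics/c1.png",np.hstack([cv2.resize(a,(400,400)),cv2.resize(b,(400,400))]))
E
```

```text
time_s: 4.35
eef_pos: [0.4456, 0.1636, 0.1358]
orientation: [-3.139, 0.001, 1.627]
force: [0.8, -0.2, 0.8]
width: 0.582
gripper_force: 0.0
4.35 [0.4456 0.1636 0.1358] [-3.1391e+00  9.0000e-04  1.6270e+00] [ 0.8 -0.2  0.8] 0.5820549995807314 0.0
total norm shift [0.0022 0.0014 0.0877] turn -0.0002
```

View pics/c1.png

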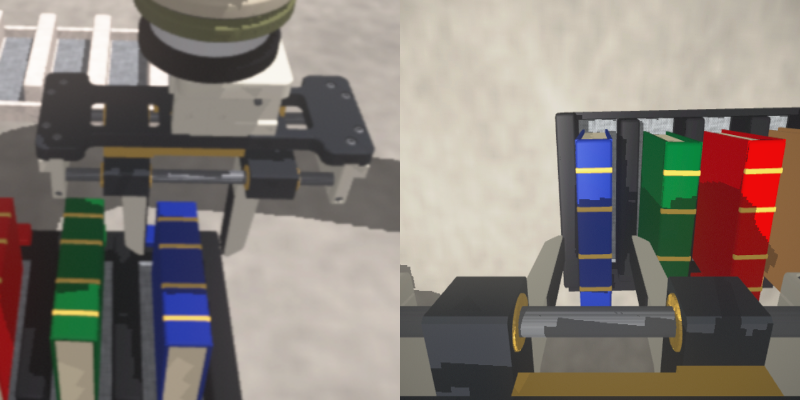

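The picture shows the fingers straddling the navy spine: wrist pane, finger inner edges at about 557 and 640, spine centre at about 596. Descend, grip, lift.

```bash
python3 -m inch '[[[0,0.0012,0.02,0,0.16],[0,0,0.03,0,0.16],[0,0,0.025,0,0.16],[0,0,0.0125,0,0.16],[0,0,0,0,0.16],[0,0,0,0,-1],[0,0,0,0,-1],[0,0,0,0,-1],[0,0,0,0,-1],[0,0,0,0,-1]]]' &&
python3 -m inch '[[[0,0,0,0,-1],[0,0,0,0,-1],[0,0,-0.005,0,-1],[0,0,-0.02,0,-1],[0,0,-0.04,0,-1],[0,0,-0.04,0,-1],[0,0,-0.04,0,-1],[0,0,-0.03,0,-1],[0,0,0,0,-1],[0,0,0,0,-1]]]'
python3 d.py .6484,-.193,.20,1.602
```

```text
time_s: 5.28
eef_pos: [0.4478, 0.1639, 0.0713]
orientation: [3.141, -0.0, 1.627]
force: [-1.9, -1.0, 7.8]
width: 0.341
gripper_force: 30.0
time_s: 6.12
eef_pos: [0.4481, 0.1637, 0.2027]
orientation: [3.139, -0.0, 1.627]
force: [0.0, -0.4, -4.3]
width: 0.343
gripper_force: 30.0
6.1167 [0.4481 0.1637 0.2027] [ 3.1391e+00 -4.0000e-04  1.6268e+00] [ 0.  -0.4 -4.3] 0.34342765801595276 29.98641461133957
total norm shift [-0.4898  0.24    0.004 ] turn 0.0039
```

```bash
python3 -m inch '[[[-0.02,0.01,0,0.0039,-1],[-0.04,0.02,0,0,-1],[-0.04,0.02,0,0,-1],[-0.04,0.02,0,0,-1],[-0.04,0.02,0,0,-1],[-0.04,0.02,0,0,-1],[-0.04,0.02,0,0,-1],[-0.04,0.02,0,0,-1],[-0.04,0.02,0,0,-1],[-0.04,0.02,0,0,-1]]]' &&
python3 -m inch '[[[-0.04,0.02,0,0,-1],[-0.04,0.02,0,0,-1],[-0.02,0.01,0,0,-1],[-0.01,0,0,0,-1],[0,0,0,0,-1],[0,0,0,0,-1]]]'
python3 d.py .6484,-.193,.0713,1.602
```

```text
time_s: 6.95
eef_pos: [0.5991, -0.1176, 0.1994]
orientation: [-3.138, -0.0, 1.603]
force: [0.3, 0.7, -3.9]
width: 0.344
gripper_force: 30.0
time_s: 7.45
eef_pos: [0.6386, -0.1963, 0.2]
orientation: [-3.139, -0.001, 1.604]
force: [-0.3, 1.2, -2.8]
width: 0.34
gripper_force: 30.0
7.45 [ 0.6386 -0.1963  0.2   ] [-3.1387e+00 -1.3000e-03  1.6036e+00] [-0.3  1.2 -2.8] 0.33951727697375034 29.98664528131485
total norm shift [0.0037 0.0137 0.1716] turn 0.0003
```

```bash
python3 -m inch '[[[0.0037,0.0137,0,0,-1],[0,0,0.03,0,-1],[0,0,0.04,0,-1],[0,0,0.03,0,-1],[0,0,0,0,-1],[0,0,0,0,-1]]]'
python3 d.py .6484,-.193,.0713,1.602
python3 - <<'E'
from h import *
a=cams.read_camera("side")[80:280,150:450];b=cams.read_camera("scene")[120:320,80:380]
cv2.imwrite("pics/c2.png",np.vstack([cv2.resize(a,(450,300)),cv2.resize(b,(450,300))]))
E
```

```text
time_s: 7.95
eef_pos: [0.6499, -0.1922, 0.1262]
orientation: [-3.14, -0.001, 1.605]
force: [-0.3, 1.1, -2.6]
width: 0.346
gripper_force: 30.0
7.95 [ 0.6499 -0.1922  0.1262] [-3.1397e+00 -1.1000e-03  1.6054e+00] [-0.3  1.1 -2.6] 0.34626156128522867 29.986521899700165
total norm shift [-0.0011 -0.0019  0.0732] turn 0.0005
```

View pics/c2.png

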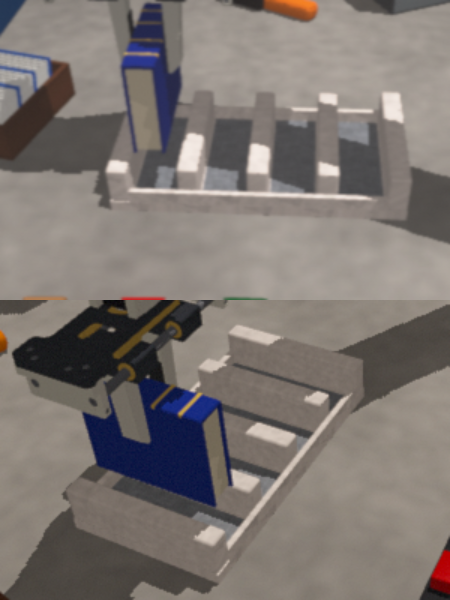

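The navy volume hangs over the farthest slot, clear of both dividers in both panes. Lower it.

```bash
python3 -m inch '[[[0,-0.0015,0.02,0,-1],[0,0,0.03,0,-1],[0,0,0.015,0,-1],[0,0,0.005,0,-1],[0,0,0,0,-1],[0,0,0.0015,0,-1],[0,0,0,0,-1]]]'
python3 d.py .6484,-.193,.0713,1.602
```

```text
time_s: 8.63
eef_pos: [0.6496, -0.1942, 0.0742]
orientation: [3.14, 0.0, 1.603]
force: [0.2, 0.3, -3.0]
width: 0.342
gripper_force: 30.0
8.6333 [ 0.6496 -0.1942  0.0742] [3.1400e+00 4.0000e-04 1.6032e+00] [ 0.2  0.3 -3. ] 0.3423103258106657 29.9864861369133
total norm shift [ 0.0017 -0.0016  0.0039] turn 0.0002
```

```bash
for i in 1; do python3 -m inch '[[[0,0,0.0015,0,-1],[0,0,0,0,-1],[0,0,0,0,-1]]]'; python3 -m inch '[[[0,0,0.0015,0,-1],[0,0,0,0,-1],[0,0,0,0,-1]]]';python3 -m inch '[[[0,0,0.001,0,-1],[0,0,0,0,-1],[0,0,0,0,-1]]]'; done | grep -E "eef|force: \["
```

```text
eef_pos: [0.649, -0.1943, 0.0724]
force: [-0.0, -0.3, -3.5]
eef_pos: [0.6491, -0.1943, 0.0714]
force: [-0.9, -0.4, 2.8]
eef_pos: [0.6491, -0.1943, 0.0714]
force: [-3.8, -0.0, 10.4]
```

```bash
python3 -m inch '[[[0,0,-0.001,0,-1],[0,0,0,0,0.16],[0,0,0,0,0.16],[0,0,0,0,0.16],[0,0,0,0,0.16],[0,0,-0.01,0,0.16],[0,0,-0.03,0,0.16],[0,0,-0.03,0,0.16],[0,0,-0.03,0,0.16],[0,0,0,0,0.16]]]'
python3 d.py .5212,.1685,.145,1.63
```

```text
time_s: 10.22
eef_pos: [0.6512, -0.1944, 0.1508]
orientation: [3.135, 0.002, 1.603]
force: [-0.1, 0.9, 0.9]
width: 0.581
gripper_force: 0.0
10.2167 [ 0.6512 -0.1944  0.1508] [3.1354e+00 1.5000e-03 1.6030e+00] [-0.1  0.9  0.9] 0.5805912321480533 0.0
total norm shift [ 0.4893 -0.1577  0.006 ] turn -0.0043
```

```bash
python3 -m inch '[[[0.02,-0.005,0,0,0.16],[0.04,-0.013,0,0,0.16],[0.04,-0.013,0,0,0.16],[0.04,-0.013,0,0,0.16],[0.04,-0.013,0,0,0.16],[0.04,-0.013,0,0,0.16],[0.04,-0.013,0,0,0.16],[0.04,-0.013,0,0,0.16],[0.04,-0.013,0,0,0.16],[0.04,-0.013,0,0,0.16]]]' &&
python3 -m inch '[[[0.04,-0.013,0,0,0.16],[0.04,-0.013,0,0,0.16],[0.02,-0.01,0,-0.0043,0.16],[0,0,0,0,0.16],[0,0,0,0,0.16]]]'
python3 d.py .5212,.1685,.07,1.63
python3 - <<'E'
from h import *
cv2.imwrite("pics/c3.png",np.hstack([cv2.resize(cams.read_camera("side"),(400,300)),cv2.resize(cams.read_camera("wrist"),(400,300))]))
E
```

```text
time_s: 11.05
eef_pos: [0.5462, 0.0897, 0.1453]
orientation: [-3.14, -0.0, 1.604]
force: [0.0, 0.6, -0.3]
width: 0.577
gripper_force: 0.0
time_s: 11.47
eef_pos: [0.5173, 0.163, 0.1454]
orientation: [-3.14, 0.0, 1.633]
force: [0.2, -1.2, -0.1]
width: 0.575
gripper_force: 0.0
11.4667 [0.5173 0.163  0.1454] [-3.1403e+00  1.0000e-04  1.6331e+00] [ 0.2 -1.2 -0.1] 0.5751647328278189 0.0
total norm shift [0.007  0.0057 0.1005] turn 0.0005
```

View pics/c3.png

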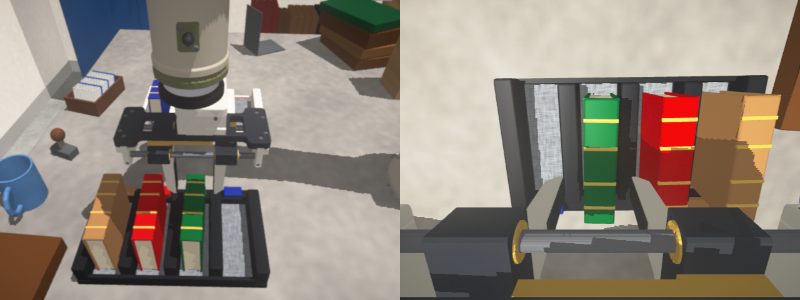

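Green's spine (about 601 in the wrist pane) sits just right of the finger middle (about 596), matching the computed 4 mm correction; red is clear of the fingers.

```bash
python3 -m inch '[[[0.007,0.0057,0,0.0005,0.16],[0,0,0.03,0,0.16],[0,0,0.03,0,0.16],[0,0,0.03,0,0.16],[0,0,0.01,0,0.16],[0,0,0,0,0.16],[0,0,0,0,-1],[0,0,0,0,-1],[0,0,0,0,-1],[0,0,0,0,-1]]]' &&
python3 -m inch '[[[0,0,0,0,-1],[0,0,0,0,-1],[0,0,0,0,-1]]]' && python3 -m inch '[[[0,0,-0.005,0,-1],[0,0,-0.02,0,-1],[0,0,-0.04,0,-1],[0,0,-0.04,0,-1],[0,0,-0.04,0,-1],[0,0,-0.03,0,-1],[0,0,0,0,-1],[0,0,0,0,-1]]]'
python3 d.py .5765,-.1953,.20,1.602
```

```text
time_s: 12.4
eef_pos: [0.5231, 0.1673, 0.0718]
orientation: [3.14, -0.0, 1.627]
force: [-1.2, -0.6, -1.4]
width: 0.343
gripper_force: 9.6
time_s: 12.65
eef_pos: [0.5231, 0.1672, 0.0718]
orientation: [3.14, -0.0, 1.627]
force: [-1.8, -0.7, 7.9]
width: 0.345
gripper_force: 30.0
time_s: 13.32
eef_pos: [0.5231, 0.1671, 0.2031]
orientation: [3.139, -0.0, 1.627]
force: [-0.5, -0.7, -3.3]
width: 0.343
gripper_force: 30.0
13.3167 [0.5231 0.1671 0.2031] [ 3.1392e+00 -3.0000e-04  1.6266e+00] [-0.5 -0.7 -3.3] 0.34271737847503775 29.992120563983917
total norm shift [-0.4864  0.0441  0.0041] turn 0.0039
```

```bash
python3 -m inch '[[[-0.02,0.003,0,0.0039,-1],[-0.04,0.004,0,0,-1],[-0.04,0.004,0,0,-1],[-0.04,0.004,0,0,-1],[-0.04,0.004,0,0,-1],[-0.04,0.004,0,0,-1],[-0.04,0.004,0,0,-1],[-0.04,0.004,0,0,-1],[-0.04,0.004,0,0,-1],[-0.04,0.004,0,0,-1]]]' &&
python3 -m inch '[[[-0.04,0.003,0,0,-1],[-0.04,0.003,0,0,-1],[-0.02,0.002,0,0,-1],[-0.006,0,0,0,-1],[0,0,0,0,-1],[0,0,0,0,-1]]]'
python3 d.py .577,-.1953,.0718,1.602
```

```text
time_s: 14.15
eef_pos: [0.56, -0.1191, 0.2]
orientation: [-3.138, -0.0, 1.601]
force: [-0.2, -0.4, -3.1]
width: 0.34
gripper_force: 30.0
time_s: 14.65
eef_pos: [0.5693, -0.1947, 0.2012]
orientation: [-3.14, -0.001, 1.603]
force: [1.1, 0.5, -2.2]
width: 0.343
gripper_force: 30.0
14.65 [ 0.5693 -0.1947  0.2012] [-3.1401e+00 -1.3000e-03  1.6031e+00] [ 1.1  0.5 -2.2] 0.3429022418680351 29.99237895011902
total norm shift [-0.0014  0.0105  0.1725] turn 0.0002
```

```bash
python3 -m inch '[[[-0.001,0.0105,0,0,-1],[0,0,0.03,0,-1],[0,0,0.04,0,-1],[0,0,0.04,0,-1],[0,0,0.03,0,-1],[0,0,0.015,0,-1],[0,0,0.005,0,-1],[0,0,0,0,-1],[0,0,0,0,-1]]]'
python3 d.py .577,-.1953,.0718,1.602
python3 - <<'E'
from h import *
a=cams.read_camera("side")[80:280,150:450];b=cams.read_camera("scene")[120:320,80:380]
cv2.imwrite("pics/c4.png",np.vstack([cv2.resize(a,(450,300)),cv2.resize(b,(450,300))]))
E
```

```text
time_s: 15.4
eef_pos: [0.5788, -0.1959, 0.0831]
orientation: [3.14, 0.0, 1.603]
force: [-0.3, -0.1, -3.2]
width: 0.345
gripper_force: 30.0
15.4 [ 0.5788 -0.1959  0.0831] [3.1402e+00 2.0000e-04 1.6034e+00] [-0.3 -0.1 -3.2] 0.3448825495047415 29.992285072803497
total norm shift [ 0.0009 -0.0024  0.0151] turn 0.0002
```

View pics/c4.png

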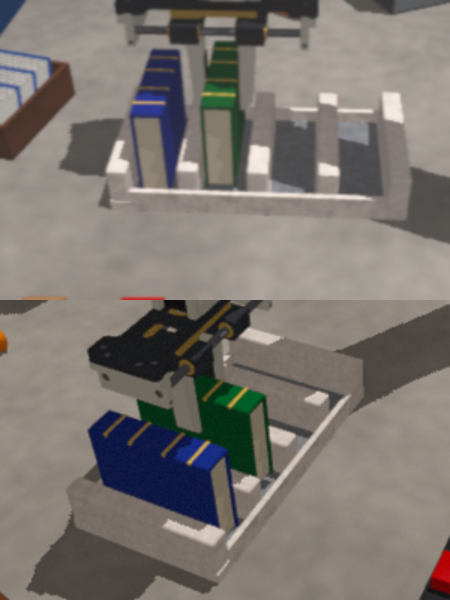

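Navy stands in the far slot (side pane ~155,125) and green is entering the second farthest (~220,130), clear of both dividers.

```bash
(python3 -m inch '[[[0,-0.0015,0.01,0,-1],[0,0,0.003,0,-1],[0,0,0,0,-1],[0,0,0,0,-1]]]'; python3 -m inch '[[[0,0,0.0015,0,-1],[0,0,0,0,-1],[0,0,0,0,-1]]]';python3 -m inch '[[[0,0,0.001,0,-1],[0,0,0,0,-1],[0,0,0,0,-1]]]') | grep -E "eef|force: \["
```

```text
eef_pos: [0.5765, -0.1965, 0.0723]
force: [-0.2, 0.2, -3.4]
eef_pos: [0.5767, -0.1965, 0.0719]
force: [-1.7, -0.3, 5.7]
eef_pos: [0.5767, -0.1966, 0.0718]
force: [-5.0, 0.5, 13.3]
```

```bash
python3 -m inch '[[[0,0,-0.0015,0,-1],[0,0,0,0,0.16],[0,0,0,0,0.16],[0,0,0,0,0.16],[0,0,0,0,0.16],[0,0,-0.01,0,0.16],[0,0,-0.03,0,0.16],[0,0,-0.03,0,0.16],[0,0,-0.03,0,0.16],[0,0,0,0,0.16]]]'
python3 d.py .5952,.1730,.145,1.645
```

```text
time_s: 17.17
eef_pos: [0.5788, -0.1967, 0.151]
orientation: [3.136, 0.002, 1.602]
force: [0.8, -0.1, 0.3]
width: 0.58
gripper_force: 0.0
17.1667 [ 0.5788 -0.1967  0.151 ] [3.1360e+00 1.7000e-03 1.6025e+00] [ 0.8 -0.1  0.3] 0.5795572600870633 0.0
total norm shift [0.4921 0.0375 0.0074] turn -0.0068
```

```bash
python3 -m inch '[[[0.02,0.003,0,0,0.16],[0.04,0.003,0,0,0.16],[0.04,0.003,0,0,0.16],[0.04,0.003,0,0,0.16],[0.04,0.003,0,0,0.16],[0.04,0.003,0,0,0.16],[0.04,0.003,0,0,0.16],[0.04,0.003,0,0,0.16],[0.04,0.003,0,0,0.16],[0.04,0.003,0,0,0.16]]]' &&
python3 -m inch '[[[0.04,0.003,0,0,0.16],[0.04,0.003,0,0,0.16],[0.022,0.002,0,-0.0068,0.16],[0,0,0,0,0.16],[0,0,0,0,0.16]]]'
python3 d.py .5952,.1730,.0715,1.645
python3 - <<'E'
from h import *
cv2.imwrite("pics/c5.png",np.hstack([cv2.resize(cams.read_camera("side"),(400,300)),cv2.resize(cams.read_camera("wrist"),(400,300))]))
E
```

```text
time_s: 18.0
eef_pos: [0.589, 0.0917, 0.1457]
orientation: [-3.14, -0.0, 1.603]
force: [0.3, -0.6, 0.3]
width: 0.582
gripper_force: 0.0
time_s: 18.42
eef_pos: [0.5929, 0.1667, 0.1458]
orientation: [-3.14, 0.0, 1.649]
force: [0.9, -1.1, -0.1]
width: 0.58
gripper_force: 0.0
18.4167 [0.5929 0.1667 0.1458] [-3.1402e+00  4.0000e-04  1.6488e+00] [ 0.9 -1.1 -0.1] 0.5795747571488743 0.0
total norm shift [0.0082 0.0039 0.0991] turn 0.0006
```

View pics/c5.png

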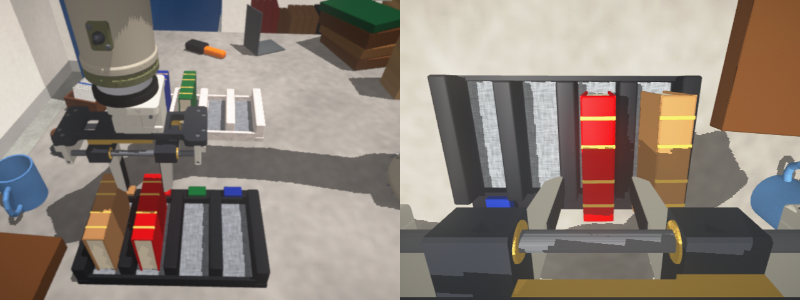

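Red's spine (~598 in the wrist pane) is nearly centred between the fingers and tan is clear. Fine correction, descend, grip, lift.

```bash
python3 -m inch '[[[0.007,0.0039,0,0,0.16],[0,0,0.03,0,0.16],[0,0,0.03,0,0.16],[0,0,0.03,0,0.16],[0,0,0.009,0,0.16],[0,0,0,0,0.16],[0,0,0,0,-1],[0,0,0,0,-1],[0,0,0,0,-1],[0,0,0,0,-1]]]' &&
python3 -m inch '[[[0,0,0,0,-1],[0,0,0,0,-1],[0,0,0,0,-1]]]' && python3 -m inch '[[[0,0,-0.005,0,-1],[0,0,-0.02,0,-1],[0,0,-0.04,0,-1],[0,0,-0.04,0,-1],[0,0,-0.04,0,-1],[0,0,-0.03,0,-1],[0,0,0,0,-1],[0,0,0,0,-1]]]'
python3 d.py .505,-.1976,.20,1.602
```

```text
time_s: 19.35
eef_pos: [0.5965, 0.1713, 0.0734]
orientation: [3.141, -0.0, 1.645]
force: [-2.5, 0.9, -0.3]
width: 0.344
gripper_force: 17.1
time_s: 19.6
eef_pos: [0.5964, 0.1713, 0.0734]
orientation: [3.141, 0.0, 1.645]
force: [-1.7, -0.8, 6.0]
width: 0.345
gripper_force: 30.0
time_s: 20.27
eef_pos: [0.5965, 0.1712, 0.2044]
orientation: [3.14, -0.0, 1.645]
force: [0.1, 0.4, -4.6]
width: 0.344
gripper_force: 30.0
20.2667 [0.5965 0.1712 0.2044] [ 3.1395e+00 -2.0000e-04  1.6450e+00] [ 0.1  0.4 -4.6] 0.3440413843148356 29.981049299240112
total norm shift [-0.4813 -0.1582  0.0054] turn 0.0068
```

```bash
python3 -m inch '[[[0,0,0,0.0068,-1],[-0.02,-0.006,0,0,-1],[-0.04,-0.011,0,0,-1],[-0.04,-0.011,0,0,-1],[-0.04,-0.011,0,0,-1],[-0.04,-0.011,0,0,-1],[-0.04,-0.011,0,0,-1],[-0.04,-0.011,0,0,-1],[-0.04,-0.011,0,0,-1],[-0.04,-0.011,0,0,-1]]]' &&
python3 -m inch '[[[-0.04,-0.011,0,0,-1],[-0.04,-0.011,0,0,-1],[-0.04,-0.011,0,0,-1],[-0.02,-0.01,0,0,-1],[-0.007,0,0,0,-1],[0,0,0,0,-1],[0,0,0,0,-1]]]'
python3 d.py .505,-.1976,.0734,1.602
```

```text
time_s: 21.1
eef_pos: [0.5318, -0.0879, 0.2019]
orientation: [-3.139, -0.0, 1.603]
force: [1.5, -0.3, -5.6]
width: 0.344
gripper_force: 30.0
time_s: 21.68
eef_pos: [0.5047, -0.1965, 0.2027]
orientation: [-3.14, -0.001, 1.603]
force: [-0.1, 0.8, -3.6]
width: 0.34
gripper_force: 30.0
21.6833 [ 0.5047 -0.1965  0.2027] [-3.1404e+00 -1.1000e-03  1.6028e+00] [-0.1  0.8 -3.6] 0.3395107457903905 29.98120129108429
total norm shift [-0.0017  0.0005  0.1724] turn 0.0001
```

```bash
python3 -m inch '[[[-0.0015,0,0,0,-1],[0,0,0.03,0,-1],[0,0,0.04,0,-1],[0,0,0.04,0,-1],[0,0,0.03,0,-1],[0,0,0.015,0,-1],[0,0,0.005,0,-1],[0,0,0,0,-1],[0,0,0,0,-1]]]'
python3 d.py .505,-.1976,.0734,1.602
```

```text
time_s: 22.43
eef_pos: [0.5059, -0.1974, 0.0841]
orientation: [3.141, -0.0, 1.604]
force: [0.5, -0.3, -3.8]
width: 0.342
gripper_force: 30.0
22.4333 [ 0.5059 -0.1974  0.0841] [ 3.1409e+00 -1.0000e-04  1.6041e+00] [ 0.5 -0.3 -3.8] 0.3419865521871465 29.981216490268707
total norm shift [-0.0002 -0.0012  0.0142] turn 0.0003
```

```bash
(python3 -m inch '[[[0,-0.001,0.01,0,-1],[0,0,0.003,0,-1],[0,0,0,0,-1],[0,0,0,0,-1]]]'; python3 -m inch '[[[0,0,0.0012,0,-1],[0,0,0,0,-1],[0,0,0,0,-1]]]') | grep -E "eef|force: \["
```

```text
eef_pos: [0.5044, -0.1983, 0.0741]
force: [-0.1, 0.4, -3.3]
eef_pos: [0.5046, -0.1984, 0.0733]
force: [-0.2, -0.5, 1.3]
```

```bash
python3 -m inch '[[[0,0,0.0003,0,-1],[0,0,0,0,0.16],[0,0,0,0,0.16],[0,0,0,0,0.16],[0,0,0,0,0.16],[0,0,-0.01,0,0.16],[0,0,-0.03,0,0.16],[0,0,-0.03,0,0.16],[0,0,-0.03,0,0.16],[0,0,0,-0.008,0.16]]]'
python3 d.py .6673,.178,.145,1.655
```

```text
time_s: 23.85
eef_pos: [0.5063, -0.1986, 0.1519]
orientation: [3.137, 0.002, 1.652]
force: [0.8, -0.0, 0.6]
width: 0.581
gripper_force: 0.0
23.85 [ 0.5063 -0.1986  0.1519] [3.1366e+00 2.3000e-03 1.6522e+00] [ 0.8 -0.   0.6] 0.580854718366657 0.0
total norm shift [0.483  0.2548 0.0094] turn -0.0004
```

```bash
python3 -m inch '[[[0.02,0.01,0,0,0.16],[0.04,0.021,0,0,0.16],[0.04,0.021,0,0,0.16],[0.04,0.021,0,0,0.16],[0.04,0.021,0,0,0.16],[0.04,0.021,0,0,0.16],[0.04,0.021,0,0,0.16],[0.04,0.021,0,0,0.16],[0.04,0.021,0,0,0.16],[0.04,0.021,0,0,0.16]]]' &&
python3 -m inch '[[[0.04,0.021,0,0,0.16],[0.04,0.021,0,0,0.16],[0.022,0.013,0,0,0.16],[0,0,0,0,0.16],[0,0,0,0,0.16]]]'
python3 d.py .6673,.178,.072,1.655
python3 - <<'E'
from h import *
cv2.imwrite("pics/c6.png",np.hstack([cv2.resize(cams.read_camera("side"),(400,300)),cv2.resize(cams.read_camera("wrist"),(400,300))]))
E
```

```text
time_s: 24.68
eef_pos: [0.6301, 0.0997, 0.1483]
orientation: [3.142, -0.0, 1.653]
force: [0.8, -0.0, -0.7]
width: 0.583
gripper_force: 0.0
time_s: 25.1
eef_pos: [0.6644, 0.179, 0.1478]
orientation: [-3.141, -0.0, 1.655]
force: [-0.6, -0.8, 0.7]
width: 0.577
gripper_force: 0.0
25.1 [0.6644 0.179  0.1478] [-3.1412e+00 -3.0000e-04  1.6550e+00] [-0.6 -0.8  0.7] 0.5769434087305755 0.0
total norm shift [-0.0017  0.0038  0.101 ] turn -0.0
```

View pics/c6.png

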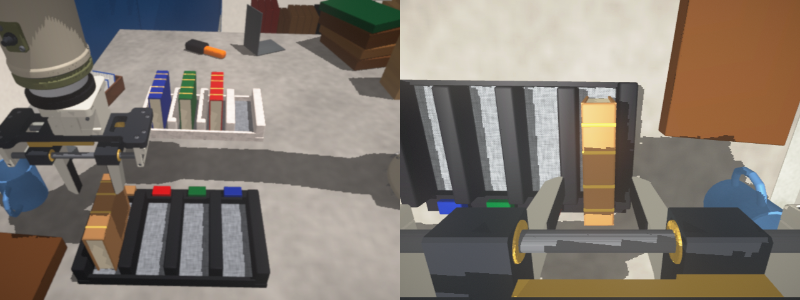

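Navy, green and red stand upright in the white rack (side pane ~160, 188, 217). Tan's spine (~598) is between the fingers.

```bash
python3 -m inch '[[[-0.001,0.0038,0,0,0.16],[0,0,0.03,0,0.16],[0,0,0.03,0,0.16],[0,0,0.03,0,0.16],[0,0,0.011,0,0.16],[0,0,0,0,0.16],[0,0,0,0,-1],[0,0,0,0,-1],[0,0,0,0,-1],[0,0,0,0,-1]]]' &&
python3 -m inch '[[[0,0,0,0,-1],[0,0,0,0,-1],[0,0,0,0,-1]]]' && python3 -m inch '[[[0,0,-0.005,0,-1],[0,0,-0.02,0,-1],[0,0,-0.04,0,-1],[0,0,-0.04,0,-1],[0,0,-0.04,0,-1],[0,0,-0.03,0,-1],[0,0,0,0.008,-1],[0,0,0,0,-1]]]'
python3 d.py .433,-.1998,.21,1.602
```

```text
time_s: 26.03
eef_pos: [0.668, 0.1772, 0.0732]
orientation: [3.14, -0.0, 1.653]
force: [-1.9, -0.1, -0.7]
width: 0.342
gripper_force: 12.8
time_s: 26.28
eef_pos: [0.668, 0.1772, 0.0732]
orientation: [3.14, -0.0, 1.653]
force: [-1.5, -1.2, 6.2]
width: 0.342
gripper_force: 30.0
time_s: 26.95
eef_pos: [0.668, 0.1773, 0.2051]
orientation: [3.139, -0.001, 1.6]
force: [-0.0, -0.6, -3.9]
width: 0.346
gripper_force: 30.0
26.95 [0.668  0.1773 0.2051] [ 3.1389e+00 -7.0000e-04  1.6003e+00] [-0.  -0.6 -3.9] 0.34593803408712404 29.987295269966125
total norm shift [-0.4934 -0.3281 -0.0077] turn -0.0003
```

```bash
python3 -m inch '[[[-0.02,-0.013,-0.003,0,-1],[-0.04,-0.027,0,0,-1],[-0.04,-0.027,0,0,-1],[-0.04,-0.027,0,0,-1],[-0.04,-0.027,0,0,-1],[-0.04,-0.027,0,0,-1],[-0.04,-0.027,0,0,-1],[-0.04,-0.027,0,0,-1],[-0.04,-0.027,0,0,-1],[-0.04,-0.027,0,0,-1]]]' &&
python3 -m inch '[[[-0.04,-0.027,0,0,-1],[-0.04,-0.027,0,0,-1],[-0.02,-0.013,0,0,-1],[-0.012,-0.006,0,0,-1],[0,0,0,0,-1],[0,0,0,0,-1]]]'
python3 d.py .433,-.1998,.0732,1.602
```

```text
time_s: 27.78
eef_pos: [0.4828, -0.115, 0.2048]
orientation: [-3.14, -0.0, 1.604]
force: [-0.2, -1.2, -3.8]
width: 0.342
gripper_force: 30.0
time_s: 28.28
eef_pos: [0.4331, -0.1989, 0.2053]
orientation: [3.142, -0.001, 1.603]
force: [0.9, 0.4, -2.0]
width: 0.341
gripper_force: 30.0
28.2833 [ 0.4331 -0.1989  0.2053] [ 3.1415e+00 -6.0000e-04  1.6030e+00] [ 0.9  0.4 -2. ] 0.3411704161603219 29.98707890510559
total norm shift [-0.0013 -0.0002  0.1761] turn 0.0002
```

```bash
python3 -m inch '[[[-0.001,0,0,0,-1],[0,0,0.03,0,-1],[0,0,0.04,0,-1],[0,0,0.04,0,-1],[0,0,0.03,0,-1],[0,0,0.018,0,-1],[0,0,0.005,0,-1],[0,0,0,0,-1],[0,0,0,0,-1]]]'
python3 d.py .433,-.1998,.0732,1.602
python3 - <<'E'
from h import *
a=cams.read_camera("side")[80:280,150:450];b=cams.read_camera("scene")[120:320,80:380]
cv2.imwrite("pics/c7.png",np.vstack([cv2.resize(a,(450,300)),cv2.resize(b,(450,300))]))
E
```

```text
time_s: 29.03
eef_pos: [0.4335, -0.1994, 0.0836]
orientation: [3.141, -0.0, 1.604]
force: [-0.4, -0.1, -2.0]
width: 0.342
gripper_force: 30.0
29.0333 [ 0.4335 -0.1994  0.0836] [ 3.1412e+00 -2.0000e-04  1.6044e+00] [-0.4 -0.1 -2. ] 0.3421038638859827 29.98673290014267
total norm shift [-0.0005 -0.0007  0.0139] turn 0.0004
```

View pics/c7.png

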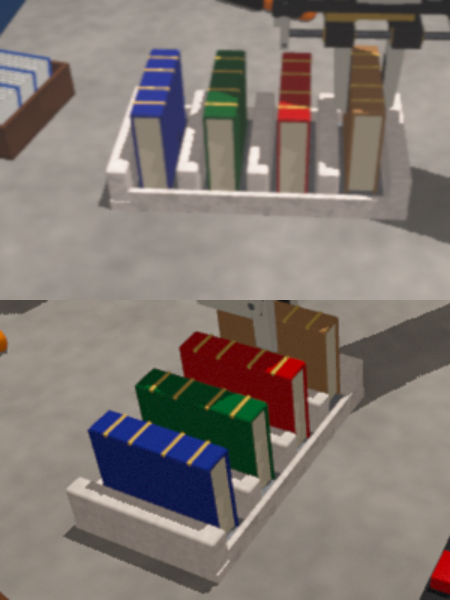

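Tan is entering the nearest slot (side pane ~365,140), and the other three stand upright in order. Lower gently.

```bash
(python3 -m inch '[[[0,-0.0007,0.01,0,-1],[0,0,0.0025,0,-1],[0,0,0,0,-1],[0,0,0,0,-1]]]'; python3 -m inch '[[[0,0,0.0013,0,-1],[0,0,0,0,-1],[0,0,0,0,-1]]]'; python3 -m inch '[[[0,0,0.0007,0,-1],[0,0,0,0,-1],[0,0,0,0,-1]]]') | grep -E "eef|force: \["
```

```text
eef_pos: [0.432, -0.2003, 0.0739]
force: [0.2, -0.6, -2.6]
eef_pos: [0.4321, -0.2004, 0.0731]
force: [-0.3, -0.3, 2.3]
eef_pos: [0.4321, -0.2004, 0.0731]
force: [-2.4, 0.2, 11.2]
```

```bash
python3 -m inch '[[[0,0,-0.001,0,-1],[0,0,0,0,0.16],[0,0,0,0,0.16],[0,0,0,0,0.16],[0,0,0,0,0.16],[0,0,-0.01,0,0.16],[0,0,-0.03,0,0.16],[0,0,-0.04,0,0.16],[0,0,-0.04,0,0.16],[0,0,-0.03,0,0.16]]]' && python3 -m inch '[[[0.02,0,-0.02,0,0.16],[0.04,0,0,0,0.16],[0.04,0,0,0,0.16],[0.04,0,0,0,0.16],[0.02,0,0,0,0.16],[0,0,0,0,0.16],[0,0,0,0,0.16]]]'
python3 - <<'E'
from h import *
a=cams.read_camera("side")[80:280,150:450];b=cams.read_camera("scene")[120:320,80:380]
cv2.imwrite("pics/c8.png",np.vstack([cv2.resize(a,(450,300)),cv2.resize(b,(450,300))]))
E
```

```text
time_s: 30.8
eef_pos: [0.4322, -0.2001, 0.1881]
orientation: [3.141, 0.0, 1.603]
force: [0.8, -0.3, -0.6]
width: 0.578
gripper_force: 0.0
time_s: 31.38
eef_pos: [0.4283, -0.0798, 0.2011]
orientation: [3.141, 0.0, 1.605]
force: [0.1, 0.8, -0.6]
width: 0.578
gripper_force: 0.0
```

View pics/c8.png

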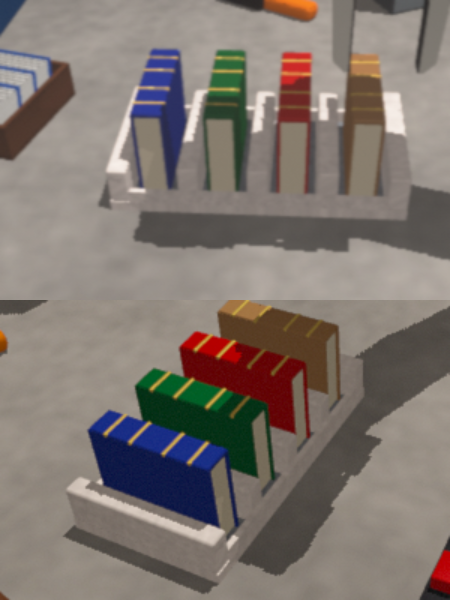

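All four stand upright and released in the white rack: navy farthest (~160,120), then green, red, and tan nearest (~365,125), with the gripper clear.

```bash
python3 -c "
from plant import order
print(order.job_done())"
```

```text
the job is handed in; nothing more can be done
None
```

The four volumes stand upright and released in the white rack in reverse order (navy farthest, then green, red, tan nearest), and I handed the job in at about 31 s of the 112 s allowed; no verdict came back.

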